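# Put the check weight on the balance and tidy the bottle board

### The job

Check the lab balance: first clear the beaker off the pan, and the jar and the tall bottle that stand in front of the large steel weight, all three onto the steel side tray. Then set the large weight upright in the middle of the balance pan, and only after that put the jar and the bottle back upright on the very pads each stood on before; the beaker stays on the tray. Set everything down gently rather than dropping it, and leave the small weight and the vial where they are.

Things in the scene. Friction and masses are not known exactly. Their poses are not given: they have to be found in the camera images.
- weight: The large cylindrical steel check weight, 500 g. Body diameter 40 mm, 46 mm high; above it a neck of diameter 18 mm, then a knob of diameter 26 mm up to 64 mm. Origin: centre of the underside, z up. At the start it stands on the aluminium board, behind (on the board's +x side of) the jar and the bottle.
- jar: Wide white plastic jar with a black screw lid and paper label, closed. Body diameter 60 mm up to 92 mm, lid diameter 54 mm, total height 114 mm; 180 to 350 g. Origin: centre of the underside, z up. Starts on one of the two front pads of the board (either one).
- bottle: Slimmer, taller amber glass bottle with a small white cap and paper label, closed. Body diameter 50 mm up to 104 mm, then a shoulder, cap diameter 30 mm, total height 132 mm; 210 to 420 g. Origin: centre of the underside, z up. Starts on the other front pad of the board.
- beaker: Small open clear-glass beaker, rim outside diameter 52 mm (a little narrower at the foot), height 70 mm, wall 3 mm, 70 g. Origin: centre of the underside, z up. Stands on the balance pan at the start.
- small_weight: Small steel weight of the same form as the large one: diameter 24 mm, height 38 mm, on one rear pad of the board. Origin: centre of the underside. Must stay where it is.
- vial: Small glass vial with a black cap: diameter 24 mm, height 40 mm, on the other rear pad of the board. Origin: centre of the underside. Must stay where it is.
- pan (a point): Centre of the top face of the balance's steel pan, 144 x 150 mm, 61 mm above the bench; fixed. x points from the balance's front (display) to its back, z up. The balance body is 215 x 185 mm and its centre lies 28 mm towards -x of this point.
- rack: Aluminium board lying on the bench, 180 (x) x 200 (y) x 12 mm, fixed. Origin: centre of its underside, z up; its -x edge is the front, towards the robot; top face 12 mm up. Round black pads, flush with the top: two front pads (66 mm across) at x -45, y +39 and -39 mm; one pad for the large weight at x +6, y 0; two rear pads at x +55, y +70 and -70 mm. Things stand on their pads to within a few mm.
- tray: Shallow open stainless-steel side tray, 170 (x) x 240 (y) mm outside, walls 5 mm thick and 18 mm high, floor 5 mm thick, empty and fixed. Origin: centre of its underside, z up. Things may stand anywhere on its floor.

How it is judged:
By the outcome, as a careful person would: the job done as asked, in the order asked, and still so for the second after the job is handed in, with the robot touching nothing.
It also fails if it takes over 122 s, if anything falls off the work surface, if the arm or the gripper's body presses on something with over 40 N, if the wrist force passes 120 N, or if a joint passes its speed limit or range.

### The arm

A 7-joint arm with a two-finger parallel gripper is mounted at the origin on the work surface. World frame = base frame: x ahead of the robot, y to its left, z up, the work surface at z = 0. Lengths are in m, angles in rad, forces in N, time in s.
With the tool pointing down it reaches from about 0.4 to 0.85 m from the base axis. Payload 10.4 kg.
Tool frame: the origin (TCP) lies midway between the tips of the shut fingers; the grasp point (between the pads) lies 19 mm behind it (ctrl.grip_point_offset is the distance from the TCP to the grasp point, in m); z points along the fingers, y is the line along which they close (so a half turn about z gives the same grasp; the last joint's range is limited). The gripper opens to 85 mm and grips with 20 to 120 N. Pads are 22 mm wide; open, the fingers measure 114 mm over their backs; the gripper's body (76 mm by 85 mm) begins 54 mm behind the grasp point. The pads swing forward as they close: fully open they stand 13 mm farther back than shut.
Start: joints at [-1.192, 0.332, -0.065, 1.46, 0.022, 1.35, -0.088], TCP at [0.244, 0.575, 0.231] pointing down, gripper open.
Joint ranges: [-2.6, 2.6], [-0.5, 2.12], [-1.47, 1.34], [0.16, 2.42], [-1.27, 4.41], [0.06, 2.06], [-2.6, 2.6]. Speed limits (rad/s): [2.22, 2.22, 2.79, 2.79, 3.14, 3.14, 3.14].

### API

Orientations are given as a unit quaternion [x, y, z, w].
In Python, from plant import ctrl gives the robot as it stands.
- The arm moves only by the tool move_arm, never from a script. Its argument "plan" is a list of rows, each a list of 7 numbers: the shift along the tool's x, y, z each as a share of 5 cm, from -1 to 1, then the turn, a rotation vector about the tool's x, y, z each as a share of 6 degrees, from -1 to 1, then the closure, from 0 (fully open) to 1 (shut). In form: [[x, y, z, rx, ry, rz, grip], ...]. A call has 1 to 8 rows; each row shifts and turns the commanded pose from where the row before left it, along the tool's axes as they then stand; what a row does not reach is not made up. A row lasts 1/10 s, in which the tool goes at most 50 mm and 8.59 degrees, less where a joint would pass 70% of its speed; a pose out of reach is approached as far as the arm can. A call with a number of a shift or a turn outside -1 to 1 is refused whole. A call with a gripper value outside its range is refused whole. The fingers move at their own pace and stop on an object; "newtons" is the grip in N (left out, the last holds). Time passes only in rows, so rows that do not move let the fingers close. It gives the time, the measured TCP pose, the force, the opening and the grip force at its end, in the units of the state.
- ctrl.observe(): the state, without advancing time (a new reading comes with each control period).
- ctrl.capture(name): name is "scene" or "top"; returns a dict with "frame" (420x560x3 uint8, blue, green, red), "fx", "fy", "cx", "cy" (pixels), "rvec" (rotation vector, rad) and "tvec" (3), from world to camera coordinates, as OpenCV has them. Camera axes: x right, y down, z forward; pixel columns grow to the right and rows downward; lengths in m; the calibration is good to about 2 mm. A picture is of the moment at which its call begins. There is no depth.
- ctrl.sign_off(): hands the job in; it is judged then, once.
The state is a dict: "time": time; "joints": joint angles; "joint_velocities": joint speeds; "joint_efforts": joint torques, N m; "tool_pos": TCP position; "orientation": TCP orientation; "ft_force": force on the tool from outside, world axes, zero at the start; "torque": the same for the moment, N m; "grip_width": finger opening in m; "grip_force": force on a finger pad.
Only numpy, scipy, OpenCV 4.12 (cv2) and the standard library are available. Lean on these libraries where they do the work, as an engineer would, in place of code of your own. Each camera call takes 0.05 s, during which the arm holds its last target. There are 200 camera calls.

## Working session

There is one attempt and no reset: what is moved stays moved. The work goes in short steps, Python scripts to look and compute and a tool call to move; the robot and the scene stay as the last step left them, time stands still between calls to the robot, and variables do not carry over. Pictures are saved under pics/ and viewed, at most 14 in all, crops included, and the job is handed in when it is done.

Besides the shell and the picture viewer there is one more tool, called after "Call:" as name(argument=value, ...) on one line, values as JSON. move_arm: Moves the arm, as the interface text tells. Its arguments: {"type":"object","properties":{"plan":{"type":"array"},"newtons":{"type":"number"}},"required":["plan"]}

```bash
ls; mkdir -p pics
python3 - <<'E'
from plant import ctrl
import cv2
for n in("scene","top"):
    c=ctrl.capture(n); cv2.imwrite(f"pics/{n}0.png",c["frame"]); print(n,c["fx"],c["fy"],c["cx"],c["cy"],c["rvec"],c["tvec"])
o=ctrl.observe();print(o, ctrl.grip_point_offset)
E
```

```text
pics
scene 435.6169073379861 435.6169073379861 282.18519409341826 209.8095166715108 [ 1.28546585  2.12159643 -1.07025155] [ 0.22828656 -0.23190134  1.44438092]
top 400.29240129719875 400.29240129719875 277.72973242985466 211.01465139399866 [ 2.12948367 -2.09406027  0.17848762] [0.024042   0.53304153 0.78713469]
{'time': 0.1, 'joints': array([-1.19159203,  0.33279111, -0.0646788 ,  1.46084974,  0.02160572,
        1.34986389, -0.0885195 ]), 'joint_velocities': array([-0.0015282 , -0.00056876,  0.00073487, -0.00179611, -0.0006462 ,
        0.00021139, -0.00076487]), 'joint_efforts': array([ 1.36638773e-03, -6.26746416e+01,  4.92427906e-02, -3.92428172e+01,
        1.63698482e-02,  7.02844191e-03,  3.30821467e-05]), 'tool_pos': array([0.24431487, 0.57492251, 0.23061002]), 'orientation': array([ 1.99562801e-01,  9.79884850e-01, -6.01822094e-04, -8.88330457e-05]), 'ft_force': array([-0.27293413, -0.35844165, -0.42166519]), 'torque': array([-0.00254292, -0.02393741, -0.01385269]), 'grip_force': 0.0, 'grip_width': 0.08545358199997635} 0.0187
```

View pics/scene0.png

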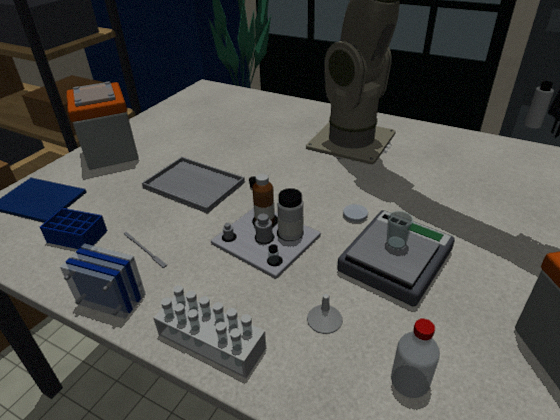

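View pics/top0.png

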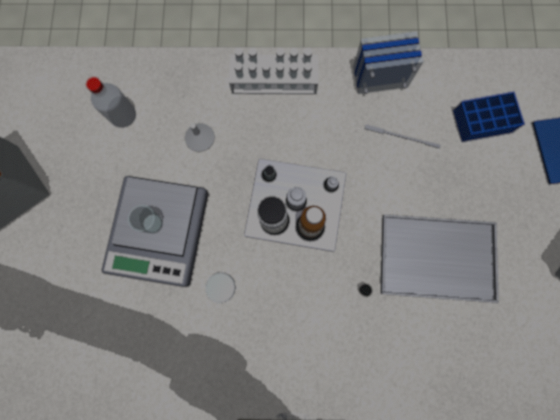

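The top view shows the balance at (155,230) with the beaker at (150,222), the board at (296,204), the jar at (272,213), the bottle at (312,220), the weight at (297,198) and the tray at (438,258). The scene view shows the same items. I'll zoom in for exact pixels.

```bash
cat > h.py <<'E'
import numpy as np, cv2
from plant import ctrl
K={"scene":(435.6169,282.1852,209.8095,[1.28546585,2.12159643,-1.07025155],[0.22828656,-0.23190134,1.44438092]),
"top":(400.2924,277.7297,211.01465,[2.12948367,-2.09406027,0.17848762],[0.024042,0.53304153,0.78713469])}
def cam(n):
    f,cx,cy,r,t=K[n]; return np.array([[f,0,cx],[0,f,cy],[0,0,1]]),cv2.Rodrigues(np.array(r))[0],np.array(t)
def ray(n,uv):
    k,R,t=cam(n); return -R.T@t, R.T@np.linalg.solve(k,np.array([*uv,1.]))
def onz(n,uv,z):
    o,d=ray(n,uv); return o+d*(z-o[2])/d[2]
def proj(n,p):
    k,R,t=cam(n); q=k@(R@np.asarray(p,float)+t); return q[:2]/q[2]
def tri(a,b):
    P=[cam(n)[0]@np.c_[cam(n)[1],cam(n)[2]] for n in("scene","top")]
    X=cv2.triangulatePoints(P[0],P[1],np.array(a,float).reshape(2,1),np.array(b,float).reshape(2,1)).ravel(); return X[:3]/X[3]
def crop(n,x0,y0,x1,y1,s,name,im=None):
    im=ctrl.capture(n)["frame"] if im is None else im
    c=cv2.resize(im[y0:y1,x0:x1],None,fx=s,fy=s,interpolation=cv2.INTER_CUBIC)
    c=cv2.convertScaleAbs(c,alpha=1.4,beta=15)
    for u in range((x0//20+1)*20,x1,20): cv2.line(c,(int((u-x0)*s),0),(int((u-x0)*s),5),(0,0,255),1); cv2.putText(c,str(u),(int((u-x0)*s)-9,15),0,.35,(0,0,255))
    for v in range((y0//20+1)*20,y1,20): cv2.line(c,(0,int((v-y0)*s)),(5,int((v-y0)*s)),(0,0,255),1); cv2.putText(c,str(v),(7,int((v-y0)*s)+4),0,.35,(0,0,255))
    cv2.imwrite(name,c)
E
python3 - <<'E'
from h import *
crop("top",95,150,355,300,3.07,"pics/t1.png",cv2.imread("pics/top0.png"))
crop("scene",200,160,460,305,3.07,"pics/s1.png",cv2.imread("pics/scene0.png"))
E
```

```text
(no output)
```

View pics/t1.png

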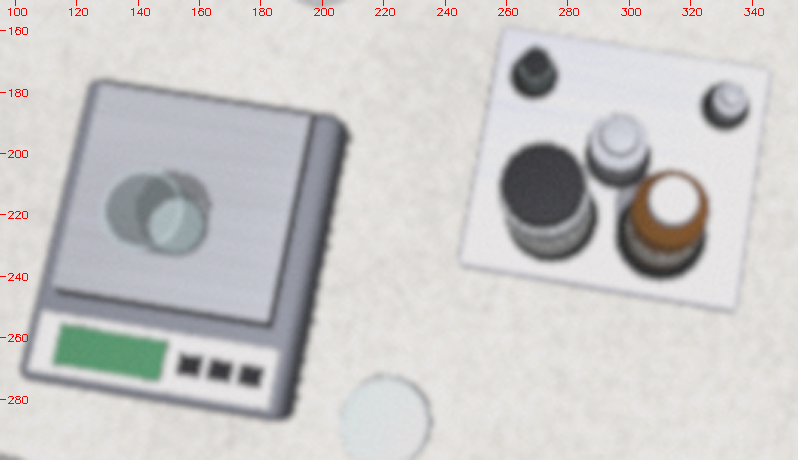

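View pics/s1.png

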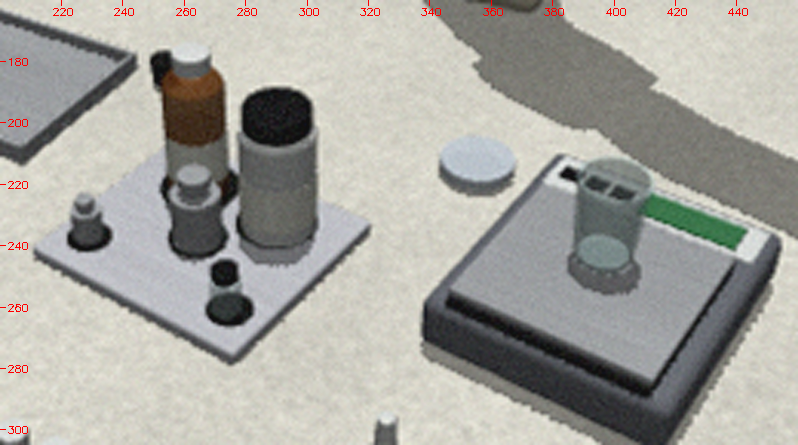

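In the top crop the jar lid centre is at (272,210), the bottle cap at (314.5,215.5), the weight knob at (296.5,194.5) and the beaker around (152,220). The board corners are (258.5,159), (345.5,172.5), (334,251.5) and (244.5,236). In the scene crop the jar lid top is at (290,192.5), the cap at (262,177), the knob at (263.5,216) and the beaker foot at (396,243).

Run:
```python
from h import *
np.set_printoptions(precision=4,suppress=True)
from scipy.optimize import least_squares
def fit(pts,loc,z):
    loc=np.array(loc,float)
    def f(p):
        c,s=np.cos(p[2]),np.sin(p[2]); r=[]
        for l,(n,uv) in zip(loc,pts):
            r+=list(proj(n,[p[0]+c*l[0]-s*l[1],p[1]+s*l[0]+c*l[1],z])-uv)
        return r
    o0=np.mean([onz(n,uv,z)[:2] for n,uv in pts],0)
    s=least_squares(f,[*o0,0]); return s.x,np.round(s.fun,1)
for n in K: o,_=ray(n,(0,0)); print(n,"cam",o, "nadir",proj(n,[o[0],o[1],0]))
bl=[(90,100),(90,-100),(-90,-100),(-90,100)]; bl=np.array(bl)/1000
bt=[("top",u) for u in[(258.5,159),(345.5,172.5),(334,251.5),(244.5,236)]]
print("board",fit(bt,bl,.012))
bs=[("scene",u) for u in[(276,276.5),(211,241),(320.5,233.5)]]
print("board+s",fit(bt+bs,list(bl)+[bl[0],bl[1],bl[3]] if False else list(bl)+[bl[0],bl[1],bl[3]],.012))
pl=np.array([(72,75),(72,-75),(-72,-75),(-72,75)])/1000
pt=[("top",u) for u in[(127,176.5),(197,187.5),(183.5,256.5),(112.5,245)]]
print("pan",fit(pt,pl,.061))
tl=np.array([(85,120),(85,-120),(-85,-120),(-85,120)])/1000
tt=[("top",u) for u in[(385,215),(496,221),(495,300),(380,294)]]
print("tray",fit(tt,tl,.018))
for nm,a,b in[("jar",(290,192.5),(272,210)),("bottle",(262,176.5),(314.5,215.5)),("weight",(263.5,216),(296.5,194.5)),("beakfoot",(396,243.5),(152.5,224)),("beakrim",(400,215),(150,213))]:
    X=tri(a,b); print(nm,X,proj("scene",X)-a,proj("top",X)-b)
print(onz("scene",(396,243.5),.061), proj("top",onz("scene",(396,243.5),.061)), proj("top",onz("scene",(400,215.),.131)))
```

```text
scene cam [1.2356 0.4248 0.6963] nadir [299.8707 781.5457]
top cam [0.3743 0.0136 0.8741] nadir [285.849  288.1438]
board (array([ 0.5565, -0.0048, -0.1504]), array([-0.5, -0.8,  0.8, -0.4,  0.8,  0.4, -1.2,  0.6]))
board+s (array([ 0.5583, -0.0035, -0.1527]), array([-0.9, -1.6,  0.3, -1. ,  0.1, -0.3, -1.8, -0.4, -0.2, -2.1, -1.2,
       -1.8,  0.6, -2.7]))
pan (array([ 0.5167,  0.2876, -0.1342]), array([ 0.6,  1.1, -0.1,  0.2, -0. , -0.8, -0.4, -0.4]))
tray (array([ 0.4457, -0.3085, -0.0555]), array([-2.4, -1.7, -0.8,  0.1,  2.5,  2.1,  0.6, -0.7]))
jar [0.5194 0.0429 0.1271] [-0.3325 -0.0151] [-0.4263  0.2003]
bottle [ 0.5075 -0.0369  0.1407] [-0.2861 -0.0312] [-0.3821  0.1957]
weight [ 0.563  -0.0046  0.0732] [-0.3341 -0.0326] [-0.4011  0.2022]
beakfoot [0.5001 0.2928 0.0569] [-0.0219  0.0036] [-0.0256  0.0087]
beakrim [0.5057 0.283  0.1344] [-4.4656  0.702 ] [-5.5497  1.7043]
[0.5047 0.2937 0.061 ] [151.5836 221.4705] [141.0925 220.6014]
```

Call:
move_arm(plan=[[0,0,0,0,0,0.97,0],[0,0,0,0,0,0.97,0],[0,0,0,0,0,0.97,0],[0,0,0,0,0,0.97,0],[0,0,0,0,0,0.97,0],[0,0,0,0,0,0.97,0],[0,0,0,0,0,0.97,0],[0,0,0,0,0,0.97,0]], newtons=30)

```text
time: 0.9
tool_pos: [0.2443, 0.575, 0.2308]
orientation: [0.572, 0.82, -0.0, 0.0]
ft_force: [0.3, 0.4, -0.1]
grip_width: 0.0851
grip_force: 0.0
```

Call:
move_arm(plan=[[0,0,0,0,0,0.97,0],[0,0,0,0,0,0.97,0],[0,0,0,0,0,0.97,0],[0,0,0,0,0,0.97,0],[0,0,0,0,0,0.97,0],[0,0,0,0,0,0,0],[0,0,0,0,0,0,0]])

```text
time: 1.6
tool_pos: [0.2443, 0.5752, 0.231]
orientation: [0.758, 0.653, -0.0, 0.0]
ft_force: [0.1, 0.4, -0.6]
grip_width: 0.0854
grip_force: 0.0
```

```bash
cat > g.py <<'E'
# usage: g.py x y z [yawdeg] : tool-frame displacement from measured pose, in cm; with rotation error in deg about tool axes
import sys
from h import *
from scipy.spatial.transform import Rotation as Ro
a=[float(v) for v in sys.argv[1:]]
o=ctrl.observe(); R=Ro.from_quat(o["orientation"]); yaw=np.radians(a[3] if len(a)>3 else -8.6)
y=[np.cos(yaw),np.sin(yaw),0]; z=[0,0,-1]; T=Ro.from_matrix(np.c_[np.cross(y,z),y,z])
d=(R.inv()).apply(np.array(a[:3])-o["tool_pos"])
print("t",round(o["time"],2),"tcp",np.round(o["tool_pos"],4),"shares of 5cm in tool",np.round(d/.05,3),"rot shares of 6deg",np.round(np.degrees((R.inv()*T).as_rotvec())/6,2),"w",round(o["grip_width"],4),"gf",round(o["grip_force"],1),"F",np.round(o["ft_force"],1))
E
python3 g.py .504 .292 .2306
python3 - <<'E'
from h import *
print(tri((400,215),(141.5,218.5)),tri((396,243.5),(152.5,222)))
E
```

```text
t 1.6 tcp [0.2443 0.5752 0.231 ] shares of 5cm in tool [-4.833  5.974  0.01 ] rot shares of 6deg [-0.    0.    0.02] w 0.0854 gf 0.0 F [ 0.1  0.4 -0.6]
[0.49821213 0.28951571 0.13306253] [0.50360253 0.29289476 0.05963246]
```

Call:
move_arm(plan=[[-0.605,0.744,0,0,0,0,0],[-0.605,0.744,0,0,0,0,0],[-0.605,0.744,0,0,0,0,0],[-0.605,0.744,0,0,0,0,0],[-0.605,0.744,0,0,0,0,0],[-0.605,0.744,0,0,0,0,0],[-0.605,0.744,0,0,0,0,0],[-0.605,0.744,0,0,0,0,0]])

```text
time: 2.4
tool_pos: [0.5031, 0.2894, 0.2315]
orientation: [0.758, 0.653, 0.0, -0.0]
ft_force: [0.9, 0.4, -0.4]
grip_width: 0.0851
grip_force: 0.0
```

Call:
move_arm(plan=[[0,0,0,0,0,0,0],[0,0,0,0,0,0,0],[0,0,0,0,0,0,0]])

```text
time: 2.7
tool_pos: [0.5013, 0.2922, 0.2311]
orientation: [0.758, 0.653, -0.0, -0.0]
ft_force: [-0.2, 1.1, -0.8]
grip_width: 0.0856
grip_force: 0.0
```

```bash
python3 g.py .502 .2915 .08;python3 -c "
from h import *
crop('top',95,150,355,300,3.07,'pics/t2.png')"
```

```text
t 2.7 tcp [0.5013 0.2922 0.2311] shares of 5cm in tool [-0.013  0.019  3.023] rot shares of 6deg [-0.01 -0.    0.01] w 0.0856 gf 0.0 F [-0.2  1.1 -0.8]
```

View pics/t2.png

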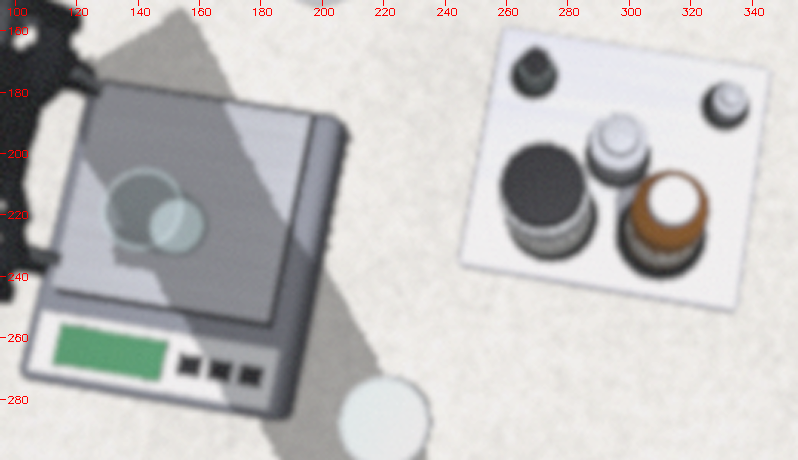

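The picture shows the gripper straddling the beaker. The rim is at (142,218) and the foot at (153,223), which matches my estimate. I'll descend and grip.

Call:
move_arm(plan=[[0,0,0.6,0,0,0,0],[0,0,0.6,0,0,0,0],[0,0,0.6,0,0,0,0],[0,0,0.6,0,0,0,0],[0,0,0.4,0,0,0,0],[0,0,0.22,0,0,0,0],[0,0,0,0,0,0,0],[0,0,0,0,0,0,0]])

```text
time: 3.55
tool_pos: [0.5023, 0.2919, 0.0812]
orientation: [0.758, 0.652, 0.001, -0.0]
ft_force: [-0.8, -0.5, -1.2]
grip_width: 0.0857
grip_force: 0.0
```

Call:
move_arm(plan=[[0,0,0,0,0,0,0.3],[0,0,0,0,0,0,0.6],[0,0,0,0,0,0,0.6],[0,0,0,0,0,0,0.6],[0,0,0,0,0,0,0.6],[0,0,0,0,0,0,0.6]], newtons=25)

```text
time: 4.15
tool_pos: [0.5025, 0.2916, 0.0815]
orientation: [0.759, 0.652, 0.001, -0.0]
ft_force: [-1.9, -1.2, 6.2]
grip_width: 0.0491
grip_force: 24.9
```

```bash
python3 g.py .502 .2915 .231
```

```text
t 4.15 tcp [0.5025 0.2916 0.0815] shares of 5cm in tool [ 1.000e-03 -7.000e-03 -2.991e+00] rot shares of 6deg [ 0.01 -0.01 -0.01] w 0.0491 gf 24.9 F [-1.9 -1.2  6.2]
```

Call:
move_arm(plan=[[0,0,-0.1,0,0,0,0.6],[0,0,-0.2,0,0,0,0.6],[0,0,-0.4,0,0,0,0.6],[0,0,-0.5,0,0,0,0.6],[0,0,-0.5,0,0,0,0.6],[0,0,-0.5,0,0,0,0.6],[0,0,-0.5,0,0,0,0.6],[0,0,-0.3,0,0,0,0.6]])

```text
time: 4.95
tool_pos: [0.5026, 0.2913, 0.2331]
orientation: [0.759, 0.651, 0.001, 0.0]
ft_force: [-0.0, -0.1, -0.8]
grip_width: 0.0494
grip_force: 26.1
```

Call:
move_arm(plan=[[-0.3,0.02,0,0,0,0,0.6],[-0.6,0.04,0,0,0,0,0.6],[-0.7,0.04,0,0,0,0,0.6],[-0.7,0.04,0,0,0,0,0.6],[-0.7,0.04,0,0,0,0,0.6],[-0.7,0.04,0,0,0,0,0.6],[-0.7,0.04,0,0,0,0,0.6],[-0.7,0.04,0,0,0,0,0.6]])

```text
time: 5.75
tool_pos: [0.477, 0.0342, 0.2289]
orientation: [0.759, 0.651, -0.001, -0.001]
ft_force: [0.7, -0.2, -1.3]
grip_width: 0.0496
grip_force: 26.1
```

Call:
move_arm(plan=[[-0.7,0.04,0,0,0,0,0.6],[-0.7,0.04,0,0,0,0,0.6],[-0.7,0.04,0,0,0,0,0.6],[-0.7,0.04,0,0,0,0,0.6],[-0.7,0.04,0,0,0,0,0.6],[-0.7,0.04,0,0,0,0,0.6],[-0.7,0.04,0,0,0,0,0.6],[-0.7,0.04,0,0,0,0,0.6]])

```text
time: 6.55
tool_pos: [0.4501, -0.2442, 0.2291]
orientation: [0.759, 0.651, -0.0, -0.001]
ft_force: [0.6, -0.1, -1.8]
grip_width: 0.0496
grip_force: 26.1
```

```bash
python3 g.py .4415 -.3835 .0255
```

```text
t 6.55 tcp [ 0.4501 -0.2442  0.2291] shares of 5cm in tool [-2.783  0.257  4.069] rot shares of 6deg [-0.01 -0.01 -0.02] w 0.0496 gf 26.1 F [ 0.6 -0.1 -1.8]
```

Call:
move_arm(plan=[[-0.7,0.06,0,0,0,0,0.6],[-0.7,0.06,0,0,0,0,0.6],[-0.7,0.06,0,0,0,0,0.6],[-0.5,0.06,0,0,0,0,0.6],[-0.1,0,0.3,0,0,0,0.6],[0,0,0.6,0,0,0,0.6],[0,0,0.6,0,0,0,0.6],[0,0,0.6,0,0,0,0.6]])

```text
time: 7.35
tool_pos: [0.442, -0.3767, 0.1226]
orientation: [0.759, 0.651, -0.0, -0.001]
ft_force: [0.8, 0.3, -1.0]
grip_width: 0.0499
grip_force: 26.1
```

Call:
move_arm(plan=[[0,0,0.6,0,0,0,0.6],[0,0,0.6,0,0,0,0.6],[0,0,0.3,0,0,0,0.6],[0,0,0.1,0,0,0,0.6],[0,0,0,0,0,0,0.6],[0,0,0,0,0,0,0.6]])

```text
time: 7.95
tool_pos: [0.4439, -0.3782, 0.0464]
orientation: [0.759, 0.652, 0.0, 0.001]
ft_force: [-0.1, 0.0, -0.7]
grip_width: 0.0494
grip_force: 26.2
```

```bash
python3 g.py .4415 -.3835 .0255;python3 -c "
from h import *
crop('top',340,190,540,320,4,'pics/t3.png')"
```

```text
t 7.95 tcp [ 0.4439 -0.3782  0.0464] shares of 5cm in tool [-0.112 -0.032  0.419] rot shares of 6deg [ 0.01  0.01 -0.01] w 0.0494 gf 26.2 F [-0.1  0.  -0.7]
```

View pics/t3.png

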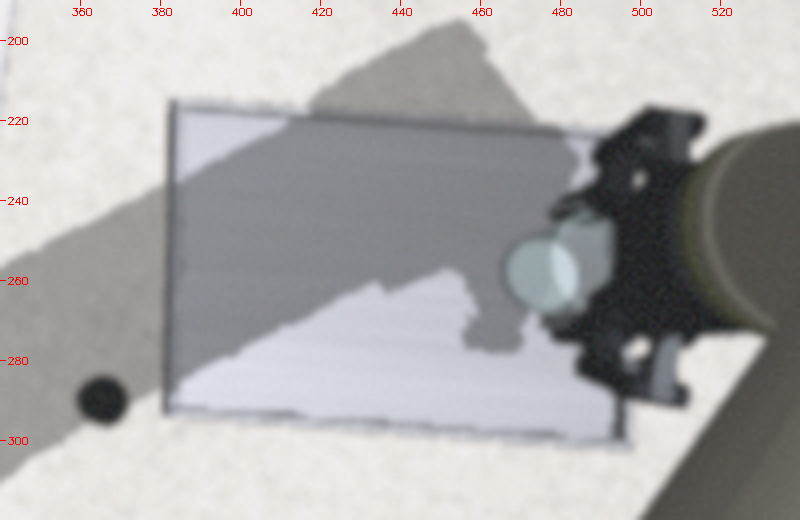

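The tray runs from column 382 to 497. The beaker foot is at (475,258), well inside it. I'll set it down.

Call:
move_arm(plan=[[0,0,0.2,0,0,0,0.6],[0,0,0.12,0,0,0,0.6],[0,0,0.05,0,0,0,0.6],[0,0,0,0,0,0,0.6],[0,0,0,0,0,0,0.6]])

```text
time: 8.5
tool_pos: [0.4434, -0.3778, 0.0268]
orientation: [0.759, 0.652, -0.0, -0.0]
ft_force: [-0.4, 0.5, -0.5]
grip_width: 0.0495
grip_force: 26.2
```

Call:
move_arm(plan=[[0,0,0.03,0,0,0,0.6],[0,0,0,0,0,0,0.6],[0,0,0,0,0,0,0.6]])

```text
time: 8.8
tool_pos: [0.4436, -0.3779, 0.0256]
orientation: [0.759, 0.652, 0.0, 0.0]
ft_force: [-0.4, 0.7, 2.4]
grip_width: 0.0496
grip_force: 26.0
```

Call:
move_arm(plan=[[0,0,0,0,0,0,0.4],[0,0,0,0,0,0,0.2],[0,0,0,0,0,0,0],[0,0,0,0,0,0,0],[0,0,-0.3,0,0,0,0],[0,0,-0.8,0,0,0,0],[0,0,-0.9,0,0,0,0],[0,0,-0.9,0,0,0,0]])

```text
time: 9.6
tool_pos: [0.4429, -0.3779, 0.1728]
orientation: [0.759, 0.651, -0.0, 0.0]
ft_force: [0.8, -0.7, -0.2]
grip_width: 0.0853
grip_force: 0.0
```

Call:
move_arm(plan=[[0,0,-0.9,0,0,0,0],[0.5,0.02,-0.3,0,0,0,0],[0.8,0.02,0,0,0,0,0],[0.8,0.02,0,0,0,0,0],[0.8,0.02,0,0,0,0,0],[0.8,0.02,0,0,0,0,0],[0.8,0.02,0,0,0,0,0],[0.8,0.02,0,0,0,0,0]])

```text
time: 10.4
tool_pos: [0.4903, -0.1156, 0.2314]
orientation: [0.759, 0.651, 0.001, 0.0]
ft_force: [0.4, -0.0, 0.6]
grip_width: 0.0856
grip_force: 0.0
```

Call:
move_arm(plan=[[0.8,0.02,0,0,0,0,0],[0.8,0.02,0,0,0,0,0],[0.8,0.02,0,0,0,0,0],[0.8,0.02,0,0,0,0,0],[0,0,0,0,0,0,0],[0,0,0,0,0,0,0]])

```text
time: 11.0
tool_pos: [0.5185, 0.041, 0.231]
orientation: [0.758, 0.652, 0.0, 0.0]
ft_force: [0.0, -0.7, -0.5]
grip_width: 0.0857
grip_force: 0.0
```

```bash
python3 g.py .519 .042 .068;python3 -c "
from h import *
crop('top',240,150,520,310,2.85,'pics/t4.png')"
```

```text
t 11.0 tcp [0.5185 0.041  0.231 ] shares of 5cm in tool [0.023 0.005 3.259] rot shares of 6deg [ 0.  0. -0.] w 0.0857 gf 0.0 F [ 0.  -0.7 -0.5]
```

View pics/t4.png

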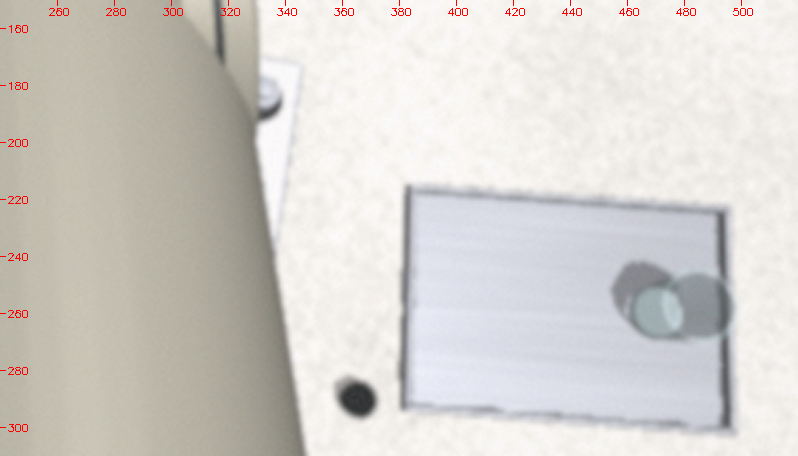

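The beaker stands upright in the tray with its foot at (471,260) and rim at (485,257). Next is the jar.

Call:
move_arm(plan=[[0.02,0,0.5,0,0,0,0],[0,0,0.6,0,0,0,0],[0,0,0.5,0,0,0,0],[0,0,0.5,0,0,0,0],[0,0,0.5,0,0,0,0],[0,0,0.4,0,0,0,0],[0,0,0.25,0,0,0,0],[0,0,0,0,0,0,0]])

```text
time: 11.85
tool_pos: [0.5178, 0.0405, 0.067]
orientation: [0.759, 0.651, -0.001, -0.0]
ft_force: [0.2, -0.1, -0.6]
grip_width: 0.0852
grip_force: 0.0
```

Call:
move_arm(plan=[[0,0,0,0,0,0,0],[0,0,0,0,0,0,0.2],[0,0,0,0,0,0,0.5],[0,0,0,0,0,0,0.5],[0,0,0,0,0,0,0.5],[0,0,0,0,0,0,0.5]], newtons=40)

```text
time: 12.45
tool_pos: [0.5198, 0.0419, 0.0692]
orientation: [0.759, 0.652, 0.001, 0.0]
ft_force: [0.1, -0.3, 6.3]
grip_width: 0.0587
grip_force: 41.3
```

```bash
python3 g.py .446 -.3 .231
```

```text
t 12.45 tcp [0.5198 0.0419 0.0692] shares of 5cm in tool [-6.979 -0.419 -3.246] rot shares of 6deg [ 0.02 -0.01 -0.01] w 0.0587 gf 41.3 F [ 0.1 -0.3  6.3]
```

Call:
move_arm(plan=[[0,0,-0.1,0,0,0,0.5],[0,0,-0.25,0,0,0,0.5],[0,0,-0.5,0,0,0,0.5],[0,0,-0.6,0,0,0,0.5],[0,0,-0.6,0,0,0,0.5],[0,0,-0.6,0,0,0,0.5],[0,0,-0.5,0,0,0,0.5],[0,0,-0.1,0,0,0,0.5]])

```text
time: 13.25
tool_pos: [0.5198, 0.0416, 0.2338]
orientation: [0.759, 0.651, 0.002, 0.001]
ft_force: [1.3, -0.4, -1.3]
grip_width: 0.059
grip_force: 43.6
```

Call:
move_arm(plan=[[-0.3,-0.02,0,0,0,0,0.5],[-0.5,-0.04,0,0,0,0,0.5],[-0.7,-0.04,0,0,0,0,0.5],[-0.7,-0.04,0,0,0,0,0.5],[-0.7,-0.04,0,0,0,0,0.5],[-0.7,-0.04,0,0,0,0,0.5],[-0.7,-0.04,0,0,0,0,0.5],[-0.7,-0.04,0,0,0,0,0.5]])

```text
time: 14.05
tool_pos: [0.4641, -0.2051, 0.229]
orientation: [0.759, 0.651, -0.001, -0.001]
ft_force: [0.2, 0.4, -2.1]
grip_width: 0.0588
grip_force: 43.5
```

Call:
move_arm(plan=[[-0.7,-0.04,0,0,0,0,0.5],[-0.7,-0.04,0,0,0,0,0.5],[-0.4,-0.04,0.1,0,0,0,0.5],[-0.18,0,0.5,0,0,0,0.5],[0,0,0.6,0,0,0,0.5],[0,0,0.6,0,0,0,0.5],[0,0,0.6,0,0,0,0.5],[0,0,0.3,0,0,0,0.5]])

```text
time: 14.85
tool_pos: [0.4423, -0.2998, 0.092]
orientation: [0.759, 0.651, -0.001, -0.002]
ft_force: [1.0, -0.4, -2.1]
grip_width: 0.0588
grip_force: 43.5
```

Call:
move_arm(plan=[[0,0,0,0,0,0,0.5],[0,0,0,0,0,0,0.5]])

```text
time: 15.05
tool_pos: [0.445, -0.3007, 0.0959]
orientation: [0.759, 0.651, -0.0, 0.0]
ft_force: [0.0, 0.7, -1.7]
grip_width: 0.0588
grip_force: 43.6
```

```bash
python3 g.py .446 -.3 .062;python3 -c "
from h import *
crop('top',240,150,520,310,2.85,'pics/t5.png')"
```

```text
t 15.05 tcp [ 0.445  -0.3007  0.0959] shares of 5cm in tool [0.017 0.018 0.677] rot shares of 6deg [-0.    0.   -0.02] w 0.0588 gf 43.6 F [ 0.   0.7 -1.7]
```

View pics/t5.png

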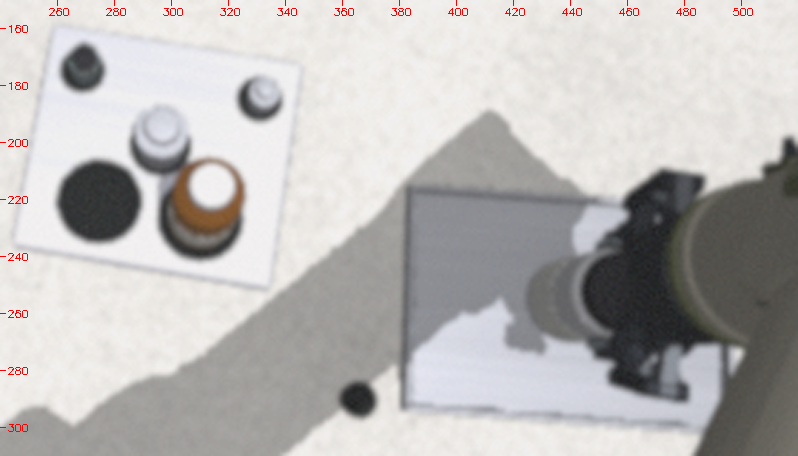

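The jar is held over the tray at about (440,255). Its pad is now visible on the board at (274,220.5). I'll lower it.

Call:
move_arm(plan=[[0,0,0.25,0,0,0,0.5],[0,0,0.2,0,0,0,0.5],[0,0,0.12,0,0,0,0.5],[0,0,0.05,0,0,0,0.5],[0,0,0,0,0,0,0.5],[0,0,0,0,0,0,0.5]])

```text
time: 15.7
tool_pos: [0.4453, -0.3002, 0.0644]
orientation: [0.759, 0.651, 0.0, 0.0]
ft_force: [0.8, 0.2, -1.1]
grip_width: 0.0591
grip_force: 43.6
```

Call:
move_arm(plan=[[0,0,0.04,0,0,0,0.5],[0,0,0,0,0,0,0.5],[0,0,0,0,0,0,0.5]])

```text
time: 16.0
tool_pos: [0.4453, -0.3001, 0.0624]
orientation: [0.759, 0.652, 0.0, 0.0]
ft_force: [-0.5, 0.8, -1.3]
grip_width: 0.0587
grip_force: 43.6
```

```bash
python3 g.py .5075 -.0365 .078; python3 -c "
from h import *
print(onz('top',(274,220.5),.012))"
```

```text
t 16.0 tcp [ 0.4453 -0.3001  0.0624] shares of 5cm in tool [ 5.399  0.435 -0.312] rot shares of 6deg [ 0.   -0.   -0.01] w 0.0587 gf 43.6 F [-0.5  0.8 -1.3]
[0.5188718  0.04165207 0.012     ]
```

Call:
move_arm(plan=[[0,0,0.02,0,0,0,0.5],[0,0,0,0,0,0,0.5],[0,0,0,0,0,0,0.5]])

```text
time: 16.3
tool_pos: [0.4454, -0.3004, 0.0621]
orientation: [0.759, 0.652, 0.0, 0.0]
ft_force: [-2.2, 1.6, 9.3]
grip_width: 0.0591
grip_force: 43.6
```

Call:
move_arm(plan=[[0,0,0.02,0,0,0,0.5],[0,0,0,0,0,0,0.5],[0,0,0,0,0,0,0.5]])

```text
time: 16.6
tool_pos: [0.4459, -0.3007, 0.0617]
orientation: [0.759, 0.652, 0.001, 0.001]
ft_force: [-3.2, 2.1, 13.8]
grip_width: 0.0588
grip_force: 41.2
```

Call:
move_arm(plan=[[0,0,0,0,0,0,0.3],[0,0,0,0,0,0,0.1],[0,0,0,0,0,0,0],[0,0,0,0,0,0,0],[0,0,-0.3,0,0,0,0],[0,0,-0.7,0,0,0,0],[0,0,-0.8,0,0,0,0],[0,0,-0.8,0,0,0,0]])

```text
time: 17.4
tool_pos: [0.4446, -0.3004, 0.1925]
orientation: [0.759, 0.651, -0.0, 0.0]
ft_force: [1.0, 1.5, -0.1]
grip_width: 0.0852
grip_force: 0.0
```

Call:
move_arm(plan=[[0,0,-0.8,0,0,0,0],[0.5,0.04,0,0,0,0,0],[0.8,0.06,0,0,0,0,0],[0.8,0.06,0,0,0,0,0],[0.8,0.06,0,0,0,0,0],[0.8,0.07,0,0,0,0,0],[0.8,0.07,0,0,0,0,0],[0.8,0.07,0,0,0,0,0]])

```text
time: 18.2
tool_pos: [0.5065, -0.0402, 0.2314]
orientation: [0.759, 0.651, 0.001, 0.0]
ft_force: [0.9, -0.5, 1.1]
grip_width: 0.0852
grip_force: 0.0
```

Call:
move_arm(plan=[[0.1,0,0,0,0,0,0],[0,0,0,0,0,0,0],[0,0,0,0,0,0,0]])

```text
time: 18.5
tool_pos: [0.507, -0.038, 0.2308]
orientation: [0.759, 0.651, 0.0, 0.0]
ft_force: [-0.4, -0.8, -0.0]
grip_width: 0.0853
grip_force: 0.0
```

```bash
python3 g.py .5075 -.0365 .078
```

```text
t 18.5 tcp [ 0.507  -0.038   0.2308] shares of 5cm in tool [3.100e-02 3.000e-03 3.056e+00] rot shares of 6deg [ 0.    0.   -0.03] w 0.0853 gf 0.0 F [-0.4 -0.8 -0. ]
```

Call:
move_arm(plan=[[0.03,0,0.5,0,0,0,0],[0,0,0.5,0,0,0,0],[0,0,0.5,0,0,0,0],[0,0,0.5,0,0,0,0],[0,0,0.5,0,0,0,0],[0,0,0.35,0,0,0,0],[0,0,0.2,0,0,0,0],[0,0,0,0,0,0,0]])

```text
time: 19.3
tool_pos: [0.5067, -0.0362, 0.0772]
orientation: [0.759, 0.651, -0.001, -0.0]
ft_force: [-0.5, 0.0, 0.6]
grip_width: 0.0853
grip_force: 0.0
```

Call:
move_arm(plan=[[0,0,0,0,0,0,0],[0,0,0,0,0,0,0.2],[0,0,0,0,0,0,0.5],[0,0,0,0,0,0,0.6],[0,0,0,0,0,0,0.6],[0,0,0,0,0,0,0.6]], newtons=45)

```text
time: 19.9
tool_pos: [0.5084, -0.0349, 0.0788]
orientation: [0.759, 0.652, 0.001, 0.0]
ft_force: [0.6, -0.5, 5.3]
grip_width: 0.0493
grip_force: 45.8
```

```bash
python3 g.py .449 -.224 .231
```

```text
t 19.9 tcp [ 0.5084 -0.0349  0.0788] shares of 5cm in tool [-3.916 -0.598 -3.048] rot shares of 6deg [ 0.02 -0.01 -0.01] w 0.0493 gf 45.8 F [ 0.6 -0.5  5.3]
```

Call:
move_arm(plan=[[0,0,-0.1,0,0,0,0.6],[0,0,-0.25,0,0,0,0.6],[0,0,-0.5,0,0,0,0.6],[0,0,-0.6,0,0,0,0.6],[0,0,-0.6,0,0,0,0.6],[0,0,-0.6,0,0,0,0.6],[0,0,-0.3,0,0,0,0.6],[0,0,-0.1,0,0,0,0.6]])

```text
time: 20.7
tool_pos: [0.508, -0.0352, 0.2325]
orientation: [0.759, 0.651, 0.001, 0.001]
ft_force: [0.8, -0.2, -3.4]
grip_width: 0.049
grip_force: 47.6
```

Call:
move_arm(plan=[[-0.3,-0.04,0,0,0,0,0.6],[-0.6,-0.1,0,0,0,0,0.6],[-0.7,-0.1,0,0,0,0,0.6],[-0.7,-0.1,0,0,0,0,0.6],[-0.7,-0.1,0,0,0,0,0.6],[-0.6,-0.1,0,0,0,0,0.6],[-0.3,-0.06,0.2,0,0,0,0.6],[0,0,0.5,0,0,0,0.6]])

```text
time: 21.5
tool_pos: [0.4469, -0.2271, 0.1956]
orientation: [0.76, 0.65, 0.0, 0.001]
ft_force: [-0.4, 0.9, -3.7]
grip_width: 0.0487
grip_force: 47.5
```

Call:
move_arm(plan=[[0,0,0.5,0,0,0,0.6],[0,0,0.5,0,0,0,0.6],[0,0,0.5,0,0,0,0.6],[0,0,0.4,0,0,0,0.6],[0,0,0,0,0,0,0.6],[0,0,0,0,0,0,0.6]])

```text
time: 22.1
tool_pos: [0.4474, -0.2238, 0.1002]
orientation: [0.759, 0.651, -0.001, -0.0]
ft_force: [-0.0, -0.2, -2.9]
grip_width: 0.0491
grip_force: 47.8
```

```bash
python3 g.py .449 -.224 .0718
```

```text
t 22.1 tcp [ 0.4474 -0.2238  0.1002] shares of 5cm in tool [0.002 0.033 0.569] rot shares of 6deg [-0.01  0.01 -0.02] w 0.0491 gf 47.8 F [-0.  -0.2 -2.9]
```

Call:
move_arm(plan=[[0,0,0.25,0,0,0,0.6],[0,0,0.17,0,0,0,0.6],[0,0,0.1,0,0,0,0.6],[0,0,0.03,0,0,0,0.6],[0,0,0,0,0,0,0.6],[0,0,0,0,0,0,0.6]])

```text
time: 22.7
tool_pos: [0.4485, -0.2233, 0.073]
orientation: [0.759, 0.652, 0.0, 0.0]
ft_force: [-0.1, -0.2, -3.4]
grip_width: 0.0491
grip_force: 47.9
```

Call:
move_arm(plan=[[0,0,0.03,0,0,0,0.6],[0,0,0,0,0,0,0.6],[0,0,0,0,0,0,0.6]])

```text
time: 23.0
tool_pos: [0.4488, -0.2234, 0.0718]
orientation: [0.759, 0.652, 0.0, 0.0]
ft_force: [-0.9, 0.8, 4.2]
grip_width: 0.049
grip_force: 48.3
```

Call:
move_arm(plan=[[0,0,0,0,0,0,0.4],[0,0,0,0,0,0,0.2],[0,0,0,0,0,0,0],[0,0,0,0,0,0,0],[0,0,-0.3,0,0,0,0],[0,0,-0.7,0,0,0,0],[0,0,-0.7,0,0,0,0],[0,0,-0.7,0,0,0,0]])

```text
time: 23.8
tool_pos: [0.448, -0.2237, 0.1935]
orientation: [0.759, 0.651, 0.0, 0.0]
ft_force: [0.5, -0.6, 0.2]
grip_width: 0.0853
grip_force: 0.0
```

```bash
python3 g.py .5627 -.005 .025; python3 -c "
from h import *
crop('scene',130,150,350,310,3.6,'pics/s6.png')"
```

```text
t 23.8 tcp [ 0.448  -0.2237  0.1935] shares of 5cm in tool [4.673 1.602 3.37 ] rot shares of 6deg [ 0.    0.   -0.02] w 0.0853 gf 0.0 F [ 0.5 -0.6  0.2]
```

View pics/s6.png

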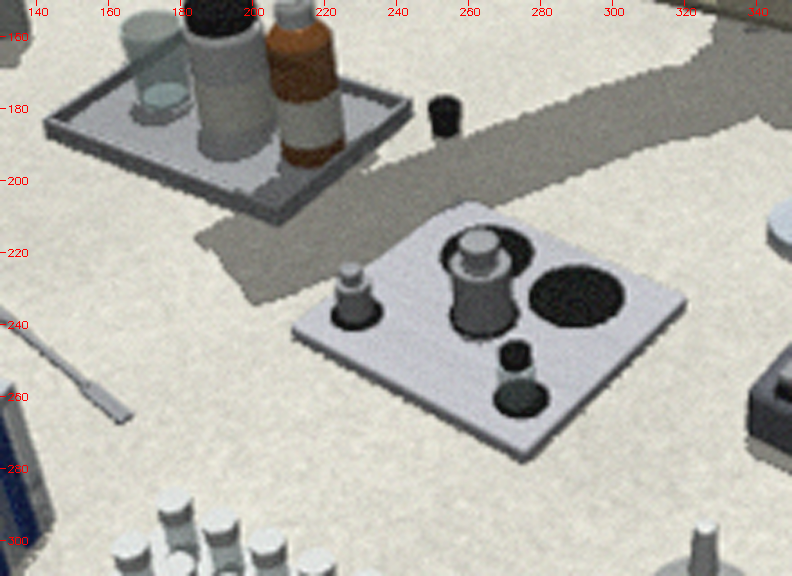

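All three stand upright in the tray: beaker at (174,178), jar at (195,190) and bottle at (217,192). The weight at (264,237) is free. Moving to it now.

Call:
move_arm(plan=[[0.4,0.13,0,0,0,0,0],[0.7,0.24,0,0,0,0,0],[0.8,0.28,0,0,0,0,0],[0.8,0.28,0,0,0,0,0],[0.8,0.28,0,0,0,0,0],[0.8,0.28,0,0,0,0,0],[0.37,0.11,0,0,0,0,0],[0,0,0,0,0,0,0]])

```text
time: 24.65
tool_pos: [0.5635, -0.0013, 0.1916]
orientation: [0.757, 0.653, -0.0, 0.0]
ft_force: [-0.2, -0.5, -0.3]
grip_width: 0.0855
grip_force: 0.0
```

Call:
move_arm(plan=[[0,0,0.5,0,0,0,0],[0,0,0.6,0,0,0,0],[0,0,0.5,0,0,0,0],[0,0,0.2,0,0,0,0],[0,0,0,0,0,0,0],[0,0,0,0,0,0,0]])

```text
time: 25.25
tool_pos: [0.5632, -0.0051, 0.1026]
orientation: [0.759, 0.651, 0.001, 0.0]
ft_force: [0.6, -0.5, -0.2]
grip_width: 0.0854
grip_force: 0.0
```

```bash
python3 g.py .5627 -.005 .022
```

```text
t 25.25 tcp [ 0.5632 -0.0051  0.1026] shares of 5cm in tool [ 0.    -0.012  1.612] rot shares of 6deg [ 0.01 -0.   -0.02] w 0.0854 gf 0.0 F [ 0.6 -0.5 -0.2]
```

Call:
move_arm(plan=[[0,0,0.4,0,0,0,0],[0,0,0.5,0,0,0,0],[0,0,0.4,0,0,0,0],[0,0,0.2,0,0,0,0],[0,0,0.1,0,0,0,0],[0,0,0,0,0,0,0],[0,0,0,0,0,0,0]])

```text
time: 25.95
tool_pos: [0.5634, -0.0044, 0.0224]
orientation: [0.759, 0.652, 0.001, 0.0]
ft_force: [-0.8, 0.1, 0.3]
grip_width: 0.0856
grip_force: 0.0
```

Call:
move_arm(plan=[[0,0,0,0,0,0,0.3],[0,0,0,0,0,0,0.5],[0,0,0,0,0,0,0.7],[0,0,0,0,0,0,0.7],[0,0,0,0,0,0,0.7],[0,0,0,0,0,0,0.7]], newtons=70)

```text
time: 26.55
tool_pos: [0.5639, -0.0044, 0.0223]
orientation: [0.759, 0.652, 0.001, 0.001]
ft_force: [0.7, 0.0, 5.8]
grip_width: 0.0382
grip_force: 69.8
```

```bash
python3 g.py .5167 .2876 .231
```

```text
t 26.55 tcp [ 0.5639 -0.0044  0.0223] shares of 5cm in tool [ 5.634 -1.805 -4.174] rot shares of 6deg [ 0.02 -0.01 -0.01] w 0.0382 gf 69.8 F [0.7 0.  5.8]
```

Call:
move_arm(plan=[[0,0,-0.1,0,0,0,0.7],[0,0,-0.25,0,0,0,0.7],[0,0,-0.5,0,0,0,0.7],[0,0,-0.6,0,0,0,0.7],[0,0,-0.6,0,0,0,0.7],[0,0,-0.6,0,0,0,0.7],[0,0,-0.5,0,0,0,0.7],[0,0,-0.2,0,0,0,0.7]])

```text
time: 27.35
tool_pos: [0.5633, -0.0047, 0.1915]
orientation: [0.759, 0.651, 0.001, 0.001]
ft_force: [0.8, 0.2, -4.8]
grip_width: 0.0386
grip_force: 71.1
```

Call:
move_arm(plan=[[0.4,-0.13,0,0,0,0,0.7],[0.6,-0.2,0,0,0,0,0.7],[0.7,-0.22,0,0,0,0,0.7],[0.7,-0.22,0,0,0,0,0.7],[0.7,-0.22,0,0,0,0,0.7],[0.7,-0.22,0,0,0,0,0.7],[0.7,-0.22,0,0,0,0,0.7],[0.6,-0.2,0,0,0,0,0.7]])

```text
time: 28.15
tool_pos: [0.5192, 0.2618, 0.1879]
orientation: [0.758, 0.652, -0.001, -0.0]
ft_force: [0.7, -0.1, -5.3]
grip_width: 0.0389
grip_force: 71.1
```

Call:
move_arm(plan=[[0.5,-0.15,0,0,0,0,0.7],[0,0,0,0,0,0,0.7],[0,0,0,0,0,0,0.7]])

```text
time: 28.45
tool_pos: [0.5163, 0.2857, 0.1879]
orientation: [0.758, 0.652, -0.001, 0.0]
ft_force: [0.4, -0.6, -5.3]
grip_width: 0.0385
grip_force: 71.2
```

```bash
python3 g.py .5167 .2876 .0713
python3 - <<'E'
from h import *
for uv in[(345.8,255.2),(411,286.5),(440,245.3)]: print("s",onz("scene",uv,.061)[:2])
c,s=np.cos(-.1342),np.sin(-.1342)
for l in[(.072,-.075),(.072,.075),(-.072,.075)]: print("t",.5167+c*l[0]-s*l[1],.2876+s*l[0]+c*l[1])
E
```

```text
t 28.45 tcp [0.5163 0.2857 0.1879] shares of 5cm in tool [0.042 0.005 2.332] rot shares of 6deg [-0.01  0.02 -0.  ] w 0.0385 gf 71.2 F [ 0.4 -0.6 -5.3]
s [0.58774685 0.21076246]
s [0.61318782 0.35556246]
s [0.46831398 0.37900113]
t 0.5780178093955959 0.2036409251425113
t 0.5980874414393025 0.3522922280955303
t 0.4553821906044043 0.37155907485748874
```

Run:
```python
from h import *
p=(.5167,.2876,-.1342); c,s=np.cos(p[2]),np.sin(p[2]); out=[]
for n,b in(("top",(100,165,205,275)),("scene",(335,205,450,295))):
    S=3.4 if n=="scene" else 3.6
    x0,y0,x1,y1=b; im=cv2.resize(cv2.imread(f"pics/{n}0.png")[y0:y1,x0:x1],None,fx=S,fy=S,interpolation=cv2.INTER_CUBIC)
    im=cv2.convertScaleAbs(im,alpha=1.5,beta=15)
    P=[((proj(n,[p[0]+c*a-s*d,p[1]+s*a+c*d,.061])-[x0,y0]+.5)*S).astype(int) for a,d in[(.072,.075),(.072,-.075),(-.072,-.075),(-.072,.075)]]
    cv2.polylines(im,[np.array(P)],True,(0,0,255),1); out.append(cv2.copyMakeBorder(im,0,400-im.shape[0],0,0,cv2.BORDER_CONSTANT))
o=np.hstack(out); print(o.shape); cv2.imwrite("pics/pan.png",o)
```

```text
(400, 769, 3)
```

View pics/pan.png

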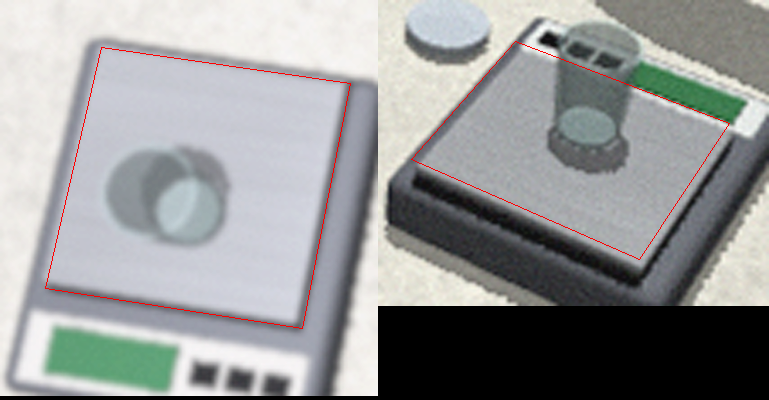

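The projected outline fits the pan in both views, so my scene corners were on the plate's lower edge. The top-view pan centre stands. Lowering the weight.

Call:
move_arm(plan=[[0.04,0,0.3,0,0,0,0.7],[0,0,0.5,0,0,0,0.7],[0,0,0.5,0,0,0,0.7],[0,0,0.4,0,0,0,0.7],[0,0,0.25,0,0,0,0.7],[0,0,0.1,0,0,0,0.7],[0,0,0,0,0,0,0.7],[0,0,0,0,0,0,0.7]])

```text
time: 29.25
tool_pos: [0.5178, 0.2878, 0.0871]
orientation: [0.759, 0.651, 0.001, 0.0]
ft_force: [0.4, -0.2, -4.5]
grip_width: 0.0383
grip_force: 71.2
```

Call:
move_arm(plan=[[0,0,0.1,0,0,0,0.7],[0,0,0.05,0,0,0,0.7],[0,0,0,0,0,0,0.7],[0,0,0,0,0,0,0.7]])

```text
time: 29.65
tool_pos: [0.5173, 0.2878, 0.0789]
orientation: [0.759, 0.652, 0.0, -0.0]
ft_force: [0.3, -0.0, -5.4]
grip_width: 0.0385
grip_force: 71.2
```

```bash
python3 g.py .5167 .2876 .0713
```

```text
t 29.65 tcp [0.5173 0.2878 0.0789] shares of 5cm in tool [-0.006 -0.011  0.152] rot shares of 6deg [ 0.   -0.   -0.01] w 0.0385 gf 71.2 F [ 0.3 -0.  -5.4]
```

Call:
move_arm(plan=[[0,0,0.08,0,0,0,0.7],[0,0,0.03,0,0,0,0.7],[0,0,0,0,0,0,0.7],[0,0,0,0,0,0,0.7]])

```text
time: 30.05
tool_pos: [0.5173, 0.2878, 0.0733]
orientation: [0.759, 0.652, -0.0, -0.0]
ft_force: [0.3, -0.9, -4.8]
grip_width: 0.0382
grip_force: 71.2
```

Call:
move_arm(plan=[[0,0,0.03,0,0,0,0.7],[0,0,0,0,0,0,0.7],[0,0,0,0,0,0,0.7]])

```text
time: 30.35
tool_pos: [0.5173, 0.2878, 0.0718]
orientation: [0.759, 0.652, 0.0, -0.0]
ft_force: [-0.2, 0.1, -5.3]
grip_width: 0.0384
grip_force: 71.2
```

Call:
move_arm(plan=[[0,0,0.02,0,0,0,0.7],[0,0,0,0,0,0,0.7],[0,0,0,0,0,0,0.7]])

```text
time: 30.65
tool_pos: [0.5174, 0.2879, 0.0714]
orientation: [0.759, 0.652, 0.0, -0.0]
ft_force: [-4.0, -1.8, 4.4]
grip_width: 0.0387
grip_force: 72.1
```

Call:
move_arm(plan=[[0,0,0.015,0,0,0,0.7],[0,0,0,0,0,0,0.7],[0,0,0,0,0,0,0.7]])

```text
time: 30.95
tool_pos: [0.5174, 0.2879, 0.0713]
orientation: [0.759, 0.652, 0.0, -0.0]
ft_force: [-7.9, -3.3, 13.7]
grip_width: 0.0385
grip_force: 73.0
```

Call:
move_arm(plan=[[0,0,0,0,0,0,0.5],[0,0,0,0,0,0,0.3],[0,0,0,0,0,0,0],[0,0,0,0,0,0,0],[0,0,-0.2,0,0,0,0],[0,0,-0.5,0,0,0,0],[0,0,-0.8,0,0,0,0],[0,0,-0.8,0,0,0,0]])

```text
time: 31.75
tool_pos: [0.5171, 0.2874, 0.1868]
orientation: [0.759, 0.651, -0.0, 0.0]
ft_force: [0.5, 0.4, 0.6]
grip_width: 0.0853
grip_force: 0.0
```

Call:
move_arm(plan=[[0,0,-0.8,0,0,0,0],[-0.4,0,-0.2,0,0,0,0],[-0.7,0.02,0,0,0,0,0],[-0.8,0.02,0,0,0,0,0],[-0.8,0.02,0,0,0,0,0],[-0.8,0.02,0,0,0,0,0],[-0.8,0.02,0,0,0,0,0],[-0.8,0.02,0,0,0,0,0]])

```text
time: 32.55
tool_pos: [0.4844, 0.033, 0.2357]
orientation: [0.759, 0.651, 0.001, -0.0]
ft_force: [1.2, -0.0, 1.3]
grip_width: 0.0854
grip_force: 0.0
```

Call:
move_arm(plan=[[-0.8,0.02,0,0,0,0,0],[-0.8,0.02,0,0,0,0,0],[-0.8,0.02,0,0,0,0,0],[-0.8,0.02,0,0,0,0,0],[-0.8,0,0,0,0,0,0],[-0.8,0,0,0,0,0,0],[-0.4,0,0,0,0,0,0],[0,0,0,0,0,0,0]])

```text
time: 33.35
tool_pos: [0.4482, -0.2263, 0.2357]
orientation: [0.76, 0.649, 0.0, 0.0]
ft_force: [0.8, 0.8, -0.5]
grip_width: 0.0855
grip_force: 0.0
```

Call:
move_arm(plan=[[0,0,0,0,0,0,0],[0,0,0,0,0,0,0]])

```text
time: 33.55
tool_pos: [0.4498, -0.2216, 0.2351]
orientation: [0.758, 0.652, 0.0, -0.0]
ft_force: [0.1, 1.2, -1.6]
grip_width: 0.0855
grip_force: 0.0
```

```bash
python3 g.py .4488 -.2234 .0718
python3 - <<'E'
from h import *
t=ctrl.capture("top")["frame"]; s=ctrl.capture("scene")["frame"]
cv2.imwrite("pics/t7f.png",t); cv2.imwrite("pics/s7f.png",s)
crop("top",95,160,215,280,3.2,"/tmp/a.png",t); crop("scene",335,190,465,310,3.2,"/tmp/b.png",s)
cv2.imwrite("pics/w7.png",np.hstack([cv2.imread("/tmp/a.png"),cv2.imread("/tmp/b.png")]))
E
```

```text
t 33.55 tcp [ 0.4498 -0.2216  0.2351] shares of 5cm in tool [-0.04  -0.015  3.267] rot shares of 6deg [ 0.   -0.01  0.  ] w 0.0855 gf 0.0 F [ 0.1  1.2 -1.6]
```

View pics/w7.png

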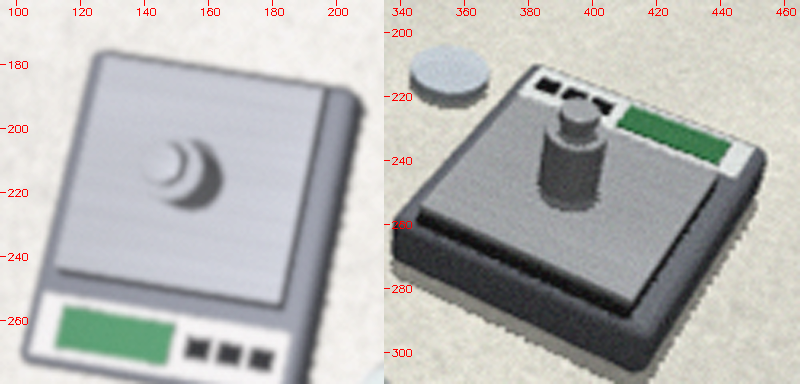

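The weight stands upright at the pan middle: the knob is at (146,211) in the top view and the foot is near (394,251) in the scene view. Next I regrasp the bottle.

Call:
move_arm(plan=[[-0.04,-0.01,0.5,0,0,0,0],[0,0,0.6,0,0,0,0],[0,0,0.6,0,0,0,0],[0,0,0.6,0,0,0,0],[0,0,0.5,0,0,0,0],[0,0,0.3,0,0,0,0],[0,0,0.17,0,0,0,0],[0,0,0,0,0,0,0]])

```text
time: 34.45
tool_pos: [0.4485, -0.2244, 0.0712]
orientation: [0.758, 0.652, -0.0, -0.0]
ft_force: [-0.2, 0.1, 0.5]
grip_width: 0.0856
grip_force: 0.0
```

Call:
move_arm(plan=[[0,0,0,0,0,0,0],[0,0,0,0,0,0,0.2],[0,0,0,0,0,0,0.5],[0,0,0,0,0,0,0.6],[0,0,0,0,0,0,0.6],[0,0,0,0,0,0,0.6]], newtons=45)

```text
time: 35.05
tool_pos: [0.4494, -0.2249, 0.0724]
orientation: [0.759, 0.652, 0.001, 0.001]
ft_force: [-0.6, 0.9, 6.1]
grip_width: 0.0487
grip_force: 45.6
```

```bash
python3 g.py .508 -.036 .231
```

```text
t 35.05 tcp [ 0.4494 -0.2249  0.0724] shares of 5cm in tool [ 3.913  0.594 -3.17 ] rot shares of 6deg [ 0.02 -0.   -0.01] w 0.0487 gf 45.6 F [-0.6  0.9  6.1]
```

Run:
```python
from h import *
for n in("top","scene"):
    im=cv2.imread(f"pics/{n[0]}7f.png"); g=cv2.cvtColor(im,cv2.COLOR_BGR2GRAY)
    x0,y0,x1,y1=(235,150,355,260) if n=="top" else (200,195,325,285)
    m=(g[y0:y1,x0:x1]<45).astype(np.uint8)
    k,l,st,c=cv2.connectedComponentsWithStats(m)
    for i in range(1,k):
        if st[i,4]>60: uv=c[i]+[x0,y0]; print(n,uv,st[i,2:],onz(n,uv,.012))
```

```text
top [295.79693487 200.62068966] [ 19  18 261] [ 0.56398916 -0.00546529  0.012     ]
top [274.497307   220.29084381] [ 28  27 557] [0.5193515  0.04057499 0.012     ]
top [309.83392226 226.21378092] [ 27  27 566] [ 0.50747474 -0.03653752  0.012     ]
scene [213.73943662 202.65492958] [ 29  18 142] [ 0.5059894  -0.19415996  0.012     ]
scene [264.69009585 220.49201278] [ 25  16 313] [ 0.51106477 -0.03406008  0.012     ]
scene [289.58356941 232.09065156] [ 26  17 353] [0.52302019 0.04277032 0.012     ]
scene [228.40677966 236.24576271] [ 14  12 118] [ 0.60288442 -0.08205361  0.012     ]
scene [263.93085106 237.10106383] [ 19  13 188] [ 0.5670787  -0.00368826  0.012     ]
scene [272.60655738 248.6557377 ] [ 9  9 61] [0.59344715 0.03497395 0.012     ]
scene [274.13385827 260.41732283] [ 15  10 127] [0.62603551 0.05718882 0.012     ]
```

Call:
move_arm(plan=[[0,0,-0.1,0,0,0,0.6],[0,0,-0.25,0,0,0,0.6],[0,0,-0.5,0,0,0,0.6],[0,0,-0.6,0,0,0,0.6],[0,0,-0.6,0,0,0,0.6],[0,0,-0.6,0,0,0,0.6],[0,0,-0.4,0,0,0,0.6],[0,0,-0.1,0,0,0,0.6]])

```text
time: 35.85
tool_pos: [0.4492, -0.2254, 0.2313]
orientation: [0.759, 0.651, 0.002, 0.001]
ft_force: [0.4, 1.0, -3.6]
grip_width: 0.0491
grip_force: 47.7
```

Call:
move_arm(plan=[[0.3,0.05,0,0,0,0,0.6],[0.6,0.1,0,0,0,0,0.6],[0.7,0.1,0,0,0,0,0.6],[0.7,0.1,0,0,0,0,0.6],[0.7,0.1,0,0,0,0,0.6],[0.6,0.1,0,0,0,0,0.6],[0.3,0.04,0,0,0,0,0.6],[0,0,0,0,0,0,0.6]])

```text
time: 36.65
tool_pos: [0.5071, -0.0344, 0.2283]
orientation: [0.758, 0.653, -0.001, -0.0]
ft_force: [-0.6, 0.8, -3.8]
grip_width: 0.049
grip_force: 47.6
```

Call:
move_arm(plan=[[0,0,0.4,0,0,0,0.6],[0,0,0.6,0,0,0,0.6],[0,0,0.6,0,0,0,0.6],[0,0,0.6,0,0,0,0.6],[0,0,0.3,0,0,0,0.6],[0,0,0.1,0,0,0,0.6],[0,0,0,0,0,0,0.6],[0,0,0,0,0,0,0.6]])

```text
time: 37.45
tool_pos: [0.508, -0.0368, 0.1002]
orientation: [0.759, 0.651, 0.001, 0.0]
ft_force: [0.4, 0.5, -2.6]
grip_width: 0.0488
grip_force: 47.8
```

```bash
python3 g.py .508 -.036 .0794
```

```text
t 37.45 tcp [ 0.508  -0.0368  0.1002] shares of 5cm in tool [ 0.015 -0.003  0.417] rot shares of 6deg [ 0.02 -0.01 -0.02] w 0.0488 gf 47.8 F [ 0.4  0.5 -2.6]
```

Call:
move_arm(plan=[[0,0,0.2,0,0,0,0.6],[0,0,0.12,0,0,0,0.6],[0,0,0.05,0,0,0,0.6],[0,0,0,0,0,0,0.6],[0,0,0,0,0,0,0.6]])

```text
time: 37.95
tool_pos: [0.5073, -0.0365, 0.0806]
orientation: [0.759, 0.652, 0.0, 0.0]
ft_force: [-0.2, 0.6, -3.2]
grip_width: 0.049
grip_force: 47.8
```

Call:
move_arm(plan=[[0,0,0.03,0,0,0,0.6],[0,0,0,0,0,0,0.6],[0,0,0,0,0,0,0.6]])

```text
time: 38.25
tool_pos: [0.5076, -0.0364, 0.0794]
orientation: [0.759, 0.652, 0.0, 0.0]
ft_force: [-1.1, 0.4, 2.4]
grip_width: 0.0486
grip_force: 48.2
```

Call:
move_arm(plan=[[0,0,0.02,0,0,0,0.6],[0,0,0,0,0,0,0.6],[0,0,0,0,0,0,0.6]])

```text
time: 38.55
tool_pos: [0.5078, -0.0364, 0.0793]
orientation: [0.759, 0.652, 0.001, -0.0]
ft_force: [-4.5, 0.2, 16.8]
grip_width: 0.0488
grip_force: 49.2
```

Call:
move_arm(plan=[[0,0,0,0,0,0,0.4],[0,0,0,0,0,0,0.2],[0,0,0,0,0,0,0],[0,0,0,0,0,0,0],[0,0,-0.2,0,0,0,0],[0,0,-0.6,0,0,0,0],[0,0,-0.8,0,0,0,0],[0,0,-0.8,0,0,0,0]])

```text
time: 39.35
tool_pos: [0.5068, -0.037, 0.1998]
orientation: [0.759, 0.651, -0.0, 0.0]
ft_force: [0.2, 0.6, -0.2]
grip_width: 0.0852
grip_force: 0.0
```

Call:
move_arm(plan=[[0,0,-0.6,0,0,0,0],[-0.5,-0.04,0,0,0,0,0],[-0.8,-0.06,0,0,0,0,0],[-0.8,-0.06,0,0,0,0,0],[-0.8,-0.06,0,0,0,0,0],[-0.8,-0.06,0,0,0,0,0],[-0.8,-0.07,0,0,0,0,0],[-0.6,-0.05,0,0,0,0,0]])

```text
time: 40.15
tool_pos: [0.4478, -0.288, 0.2288]
orientation: [0.759, 0.651, 0.0, 0.0]
ft_force: [0.5, 0.2, 0.9]
grip_width: 0.0855
grip_force: 0.0
```

Call:
move_arm(plan=[[-0.3,-0.03,0,0,0,0,0],[0,0,0,0,0,0,0],[0,0,0,0,0,0,0]])

```text
time: 40.45
tool_pos: [0.4452, -0.2998, 0.2283]
orientation: [0.759, 0.651, 0.0, -0.0]
ft_force: [0.9, 1.4, -0.5]
grip_width: 0.0855
grip_force: 0.0
```

```bash
python3 g.py .4459 -.3007 .062
```

```text
t 40.45 tcp [ 0.4452 -0.2998  0.2283] shares of 5cm in tool [-0.017  0.016  3.326] rot shares of 6deg [-0.   -0.   -0.02] w 0.0855 gf 0.0 F [ 0.9  1.4 -0.5]
```

Call:
move_arm(plan=[[-0.02,0.02,0.5,0,0,0,0],[0,0,0.6,0,0,0,0],[0,0,0.6,0,0,0,0],[0,0,0.6,0,0,0,0],[0,0,0.5,0,0,0,0],[0,0,0.35,0,0,0,0],[0,0,0.17,0,0,0,0],[0,0,0,0,0,0,0]])

```text
time: 41.25
tool_pos: [0.4462, -0.2999, 0.0615]
orientation: [0.758, 0.652, -0.0, -0.001]
ft_force: [0.1, -0.7, 0.0]
grip_width: 0.0849
grip_force: 0.0
```

Call:
move_arm(plan=[[0,0,0,0,0,0,0],[0,0,0,0,0,0,0.2],[0,0,0,0,0,0,0.5],[0,0,0,0,0,0,0.5],[0,0,0,0,0,0,0.5],[0,0,0,0,0,0,0.5]], newtons=40)

```text
time: 41.85
tool_pos: [0.4468, -0.3015, 0.0631]
orientation: [0.759, 0.652, 0.001, 0.001]
ft_force: [-0.8, 0.9, 6.3]
grip_width: 0.0589
grip_force: 41.5
```

```bash
python3 g.py .5198 .0416 .231
```

```text
t 41.85 tcp [ 0.4468 -0.3015  0.0631] shares of 5cm in tool [ 7.004  0.414 -3.356] rot shares of 6deg [ 0.02 -0.   -0.01] w 0.0589 gf 41.5 F [-0.8  0.9  6.3]
```

Call:
move_arm(plan=[[0,0,-0.1,0,0,0,0.5],[0,0,-0.25,0,0,0,0.5],[0,0,-0.5,0,0,0,0.5],[0,0,-0.7,0,0,0,0.5],[0,0,-0.7,0,0,0,0.5],[0,0,-0.7,0,0,0,0.5],[0,0,-0.4,0,0,0,0.5],[0,0,-0.1,0,0,0,0.5]])

```text
time: 42.65
tool_pos: [0.4466, -0.302, 0.2372]
orientation: [0.759, 0.651, 0.001, 0.001]
ft_force: [0.3, -0.4, -2.1]
grip_width: 0.0589
grip_force: 43.8
```

Call:
move_arm(plan=[[0.3,0.02,0,0,0,0,0.5],[0.6,0.03,0,0,0,0,0.5],[0.7,0.04,0,0,0,0,0.5],[0.7,0.04,0,0,0,0,0.5],[0.7,0.04,0,0,0,0,0.5],[0.7,0.04,0,0,0,0,0.5],[0.7,0.04,0,0,0,0,0.5],[0.7,0.04,0,0,0,0,0.5]])

```text
time: 43.45
tool_pos: [0.4983, -0.0499, 0.2339]
orientation: [0.759, 0.652, -0.0, -0.001]
ft_force: [-0.4, -0.3, -1.8]
grip_width: 0.0585
grip_force: 43.7
```

Call:
move_arm(plan=[[0.7,0.04,0,0,0,0,0.5],[0.6,0.04,0,0,0,0,0.5],[0.4,0.03,0,0,0,0,0.5],[0.2,0.01,0,0,0,0,0.5],[0,0,0,0,0,0,0.5],[0,0,0,0,0,0,0.5],[0,0,0,0,0,0,0.5]])

```text
time: 44.15
tool_pos: [0.519, 0.0399, 0.2346]
orientation: [0.759, 0.651, 0.0, -0.0]
ft_force: [-0.7, -0.4, -2.0]
grip_width: 0.0587
grip_force: 43.7
```

```bash
python3 g.py .5198 .0415 .0701
```

```text
t 44.15 tcp [0.519  0.0399 0.2346] shares of 5cm in tool [0.034 0.011 3.29 ] rot shares of 6deg [-0.   -0.   -0.04] w 0.0587 gf 43.7 F [-0.7 -0.4 -2. ]
```

Call:
move_arm(plan=[[0.03,0.01,0.5,0,0,0,0.5],[0,0,0.6,0,0,0,0.5],[0,0,0.6,0,0,0,0.5],[0,0,0.6,0,0,0,0.5],[0,0,0.4,0,0,0,0.5],[0,0,0.2,0,0,0,0.5],[0,0,0,0,0,0,0.5],[0,0,0,0,0,0,0.5]])

```text
time: 44.95
tool_pos: [0.5204, 0.0427, 0.0905]
orientation: [0.759, 0.651, 0.001, 0.0]
ft_force: [0.5, -0.1, -1.9]
grip_width: 0.0589
grip_force: 43.7
```

Call:
move_arm(plan=[[0,0,0.15,0,0,0,0.5],[0,0,0.1,0,0,0,0.5],[0,0,0.05,0,0,0,0.5],[0,0,0,0,0,0,0.5],[0,0,0,0,0,0,0.5]])

```text
time: 45.45
tool_pos: [0.5199, 0.0431, 0.0746]
orientation: [0.759, 0.652, 0.0, 0.0]
ft_force: [-0.0, -0.4, -1.6]
grip_width: 0.059
grip_force: 43.7
```

```bash
python3 g.py .5198 .0415 .0701
```

```text
t 45.45 tcp [0.5199 0.0431 0.0746] shares of 5cm in tool [-0.031  0.003  0.091] rot shares of 6deg [ 0.   -0.   -0.01] w 0.059 gf 43.7 F [-0.  -0.4 -1.6]
```

Call:
move_arm(plan=[[-0.03,0,0.05,0,0,0,0.5],[0,0,0.03,0,0,0,0.5],[0,0,0,0,0,0,0.5],[0,0,0,0,0,0,0.5]])

```text
time: 45.85
tool_pos: [0.5196, 0.0416, 0.0705]
orientation: [0.759, 0.652, -0.0, -0.0]
ft_force: [-0.6, -0.7, -2.2]
grip_width: 0.0588
grip_force: 43.7
```

Call:
move_arm(plan=[[0,0,0.02,0,0,0,0.5],[0,0,0,0,0,0,0.5],[0,0,0,0,0,0,0.5]])

```text
time: 46.15
tool_pos: [0.5198, 0.0417, 0.0701]
orientation: [0.759, 0.652, 0.0, -0.0]
ft_force: [-1.2, 0.2, 4.4]
grip_width: 0.0588
grip_force: 44.3
```

Contact. I'll release, lift, and move aside over the free area between board and balance to look.

Call:
move_arm(plan=[[0,0,0.01,0,0,0,0.4],[0,0,0,0,0,0,0.2],[0,0,0,0,0,0,0],[0,0,0,0,0,0,0],[0,0,-0.2,0,0,0,0],[0,0,-0.6,0,0,0,0],[0,0,-0.8,0,0,0,0],[0,0,-0.8,0,0,0,0]])

```text
time: 46.95
tool_pos: [0.5194, 0.0411, 0.1908]
orientation: [0.759, 0.651, -0.0, 0.0]
ft_force: [0.2, 1.3, -0.1]
grip_width: 0.085
grip_force: 0.0
```

Call:
move_arm(plan=[[0,0,-0.8,0,0,0,0],[-0.5,0,-0.3,0,0,0,0],[-0.8,-0.1,0,0,0,0,0],[-0.8,-0.1,0,0,0,0,0],[-0.8,-0.1,0,0,0,0,0],[-0.8,-0.1,0,0,0,0,0],[-0.8,-0.1,0,0,0,0,0],[-0.8,0,0,0,0,0,0]])

```text
time: 47.75
tool_pos: [0.4539, -0.2183, 0.2448]
orientation: [0.759, 0.651, 0.002, -0.001]
ft_force: [0.7, 0.9, 0.2]
grip_width: 0.0854
grip_force: 0.0
```

Call:
move_arm(plan=[[-0.5,0,0,0,0,0,0],[0,0,0,0,0,0,0],[0,0,0,0,0,0,0]])

```text
time: 48.05
tool_pos: [0.4508, -0.2419, 0.2443]
orientation: [0.759, 0.651, -0.0, -0.0]
ft_force: [0.2, 0.5, -1.0]
grip_width: 0.0856
grip_force: 0.0
```

Run:
```python
from h import *
t=ctrl.capture("top")["frame"]; s=ctrl.capture("scene")["frame"]
crop("top",235,150,360,260,3.2,"/tmp/a.png",t); crop("scene",130,130,280+45,260,2.05,"/tmp/b.png",s)
a,b=cv2.imread("/tmp/a.png"),cv2.imread("/tmp/b.png"); h=max(a.shape[0],b.shape[0])
P=lambda i:cv2.copyMakeBorder(i,0,h-i.shape[0],0,0,cv2.BORDER_CONSTANT)
o=np.hstack([P(a),P(b)]); print(o.shape); cv2.imwrite("pics/f8.png",o)
```

```text
(352, 800, 3)
```

View pics/f8.png

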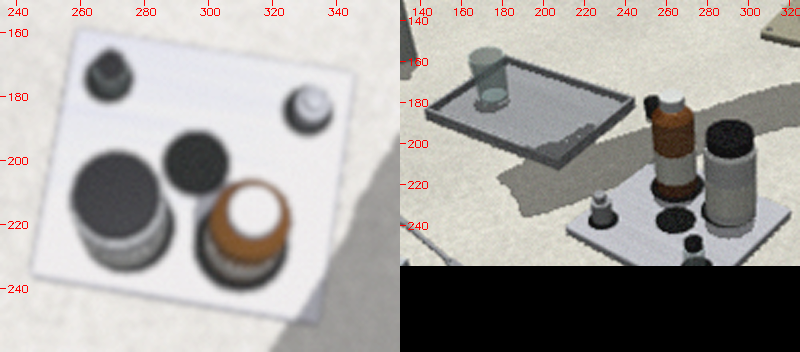

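The jar, lid at (272,210), and the bottle, cap at (314,215), stand upright at their original pixel positions. The beaker is upright in the tray, and the small weight and vial are unmoved.

```bash
python3 -c "
from plant import ctrl
print(ctrl.sign_off())"
```

```text
the job is handed in; nothing more can be done
None
```

The job is handed in at about 48 s of the 122 s limit: the large weight is upright mid-pan, the jar and bottle are back on their own pads, the beaker is on the tray, and the small weight and vial were not moved.

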